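Start the small centrifuge three speed steps faster

ROBOT

A 6-joint arm with a two-finger parallel gripper is mounted at the origin on a cart in front of the work surface, level with it; the furniture and walls round the work are solid. World frame = base frame: x ahead of the robot, y to its left, z up, the work surface at z = 0. Lengths are in m, angles in rad, forces in N, time in s.
With the tool pointing down it reaches from about 0.3 to 0.775 m from the base axis. Payload 14.6 kg.
Tool frame: the origin (TCP) lies at the centre of the arm's flange, where the gripper is bolted on; the fingertips stand 199 mm ahead of it and the grasp point (between the pads) lies ctrl.tcp_to_grasp ahead of it (ctrl.tcp_to_grasp is the distance from the TCP to the grasp point, in m); z points along the fingers, y is the line along which they close (so a half turn about z gives the same grasp; the last joint's range is limited). The gripper opens to 94 mm and grips with 3 to 60 N. Pads are 16 mm wide; open, the fingers measure 119 mm over their backs; the gripper's body (75 mm by 177 mm) begins 78 mm behind the grasp point.
Start: joints at [1.042, 0.3, 1.521, -0, 1.321, -0.067], TCP at [0.245, 0.492, 0.405] pointing down, gripper open.
Joint ranges: [-3.03, 3.03], [-0.79, 2.21], [0.23, 2.52], [-1.04, 4.18], [0, 3.07], [-2.55, 2.55]. Speed limits (rad/s): [2.22, 2.22, 2.57, 3.14, 3.14, 3.14].

INTERFACE

Orientations are given as [roll, pitch, yaw] about the fixed x, y, z axes, in that order (R = Rz(yaw) Ry(pitch) Rx(roll)).
In Python, from station import ctrl gives the robot as it stands. The module is installed in compiled form; this text tells all that it offers.
- The arm moves only by the shell command python3 -m jog 'ROWS' [OPENING] [FORCE]. ROWS is JSON, a list of rows, each a list of 6 numbers: the shift along the tool's x, y, z in cm, then the turn, a rotation vector about the tool's x, y, z in rad. In form: [[tx, ty, tz, ax, ay, az], ...]. A call has 1 to 8 rows; each row is the pose to reach, as a shift and turn from the pose commanded when the call began, along the tool's axes at that moment; what a row does not reach only later rows make up. A row lasts 1/10 s, in which the tool goes at most 50 mm and 8.59 degrees, less where a joint would pass 70% of its speed; a pose out of reach is approached as far as the arm can. A call with a gripper value outside its range is refused whole. OPENING is the opening in per cent of the stroke, from 0 (shut) to 100 (fully open), set as the call begins (- or left out, the last holds). The fingers move at their own pace and stop on an object; FORCE is the grip in N (left out, the last holds). Time passes only in rows, so rows that repeat a pose let the fingers close. It gives the time, the measured TCP pose, the force, the opening and the grip force at its end, in the units of the state.
- ctrl.get_obs(): the state, without advancing time (a new reading comes with each control period).
- ctrl.camera(name): name is "scene" or "top" or "wrist"; returns a dict with "img" (480x640x3 uint8, blue, green, red), "intrinsics" (3x3 intrinsics, pixels), "R" (3x3) and "t" (3): a world point X has camera coordinates R X + t. Camera axes: x right, y down, z forward; pixel columns grow to the right and rows downward; lengths in m; the calibration is good to about 2 mm. A picture is of the moment at which its call begins. There is no depth.
- ctrl.hand_in(): hands the job in; it is judged then, once.
The state is a dict: "time_s": time; "qpos": joint angles; "joint_vel": joint speeds; "tau": joint torques, N m; "ee_pos": TCP position; "eef_rot": TCP orientation; "force": force on the tool from outside, world axes, zero at the start; "moment": the same for the moment, N m; "grip_width": finger opening in m; "grip_force": force on a finger pad.
Only numpy, scipy, OpenCV 4.12 (cv2) and the standard library are available. Lean on these libraries where they do the work, as an engineer would, in place of code of your own. Each camera call takes 0.05 s, during which the arm holds its last target. There are 200 camera calls.

TASK

Get the small bench centrifuge running at a higher speed: first shut its lid fully, then turn the speed selector clockwise by three clicks from where it stands and leave it resting in that click, then push the start button fully in and let go. Leave the specimen cup, the bottle and the calculator where they are.

Things in the scene. Friction and masses are not known exactly. Their poses are not given: they have to be found in the camera images.
- centrifuge: Bench centrifuge, fixed: white housing 190 (x) x 244 (y) x 90 mm, flat top at z = 90 mm (the deck). Origin under its middle on the worktop; x to its back, y to its left, z up. The left half (y 0 to 124 mm) carries the speed selector and, in front of it, the start button; the right half is the rotor well under the lid. Position and yaw (within 0.3 rad) vary.
- lid (a joint): Angle of the grey lid: 0 fully shut, grows as it opens (at most 1.5 rad); it starts at 0.7 to 1.05 rad. The hinge is stiff (the lid stays where it is left; 1 to 3 N on its outer face near the front edge moves it) and has no catch.
- lid_hinge (a point): Middle of the lid's hinge axis, which runs along the centrifuge's y, at (88, -58, 94) mm in its frame. The lid is a grey plate 112 mm wide (y), 6 mm thick about the hinge plane, to 173 mm from the axis, with a 40 mm wide lip to 185 mm; from 17 to 155 mm a raised middle, 84 mm wide, has its outer face 9 mm outside the hinge plane.
- lid_edge (a point): Point on the lid's outer face near its front edge, 165 mm from the hinge axis, 3 mm outside the hinge plane.
- selector (a joint): Angle of the speed selector, growing clockwise seen from above. Seven clicks 25 degrees (0.436 rad) apart from 0 to 2.618 rad, each at a raised tick on the dial; stops at both ends. It starts in one of the first three. A click takes about 0.12 N m; past half-way between two clicks it snaps on to the next by itself.
- selector_axis (a point): On the selector's axis, 28 mm above the deck, at (-5, 64, 118) mm in the centrifuge's frame. The selector is a black hub, 38 mm diameter, 26 mm high, with one lever 12 mm wide reaching 50 mm from the axis, 6 to 28 mm above the deck, white line on top. At 1.309 rad the lever points to the centrifuge's back (+x); at 0, 75 degrees to the left of that.
- selector_tip (a point): On the top of the lever, 48 mm from the axis, 28 mm above the deck.
- start (a joint): Travel of the start button: 0 out, 0.006 m fully in; spring return, 4 N fully in.
- start_top (a point): Centre of the top of the round start button, 28 mm diameter, in a low housing on the deck at (-70, 64) mm in the centrifuge's frame; it is pressed straight down.
- specimen_cup: White lidded specimen cup, 57 mm diameter, 71 mm tall, standing loose to the left of the centrifuge; origin under its middle. A bystander.
- buffer_bottle: White bottle with a screw cap, 45 mm diameter, 106 mm tall, standing loose to the right of the centrifuge; origin under its middle. A bystander.
- calculator: Dark pocket calculator 115 x 68 x 13 mm, lying loose further to the left near the front of the worktop; origin under its middle. A bystander.

How it is judged:
By the outcome, as a careful person would: the job done as asked, in the order asked, and still so for the second after the job is handed in, with the robot touching nothing.
It also fails if it takes over 54 s, if anything falls off the work surface, if the arm or the gripper's body presses on something with over 40 N, if the wrist force passes 120 N, or if a joint passes its speed limit or range.

## Working session

There is one attempt and no reset: what is moved stays moved. The work goes in short steps, Python scripts to look and compute and a shell command to move; the robot and the scene stay as the last step left them, time stands still between calls to the robot, and variables do not carry over. Pictures are saved under pics/ and viewed, at most 10 in all, crops included, and the job is handed in when it is done.

```bash
mkdir -p pics
python3 - <<'E'
from station import ctrl
import cv2
o=ctrl.get_obs();print({k:o[k] for k in('time_s','ee_pos','eef_rot','grip_width')},ctrl.tcp_to_grasp)
for n in('scene','top'):
    c=ctrl.camera(n);cv2.imwrite(f'pics/{n}0.png',c['img']);print(n,c['intrinsics'].tolist(),c['R'].round(4).tolist(),c['t'])
E
```

```text
{'time_s': 0.0, 'ee_pos': array([0.24504048, 0.49236041, 0.40407301]), 'eef_rot': array([-3.14040147e+00, -4.77692717e-05,  2.67979842e+00]), 'grip_width': 0.09409403444388482} 0.1804
scene [[521.0008316997639, 0.0, 320.2777807351255], [0.0, 521.0008316997639, 234.02320907915785], [0.0, 0.0, 1.0]] [[0.7374, -0.6752, 0.0176], [-0.4805, -0.5427, -0.6889], [0.4747, 0.4996, -0.7246]] [-0.35782586  0.36954784  0.74678178]
top [[494.8408206074204, 0.0, 320.7384216568908], [0.0, 494.8408206074204, 237.33483021197875], [0.0, 0.0, 1.0]] [[-0.0269, -0.9996, 0.0078], [-0.9906, 0.0256, -0.1345], [0.1342, -0.0114, -0.9909]] [0.06906269 0.55401394 0.95189947]
```

View pics/top0.png

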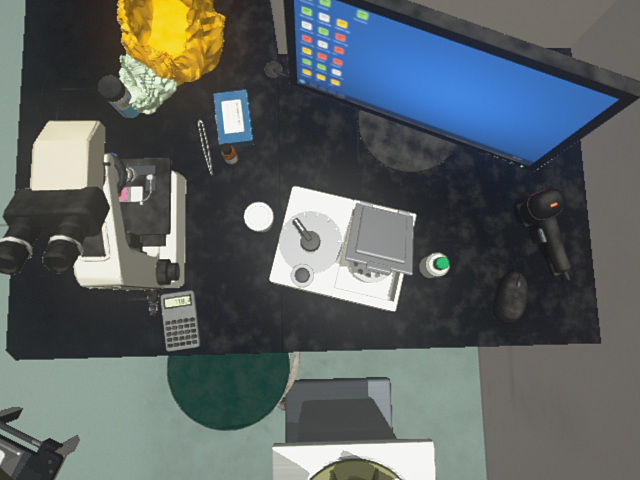

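View pics/scene0.png

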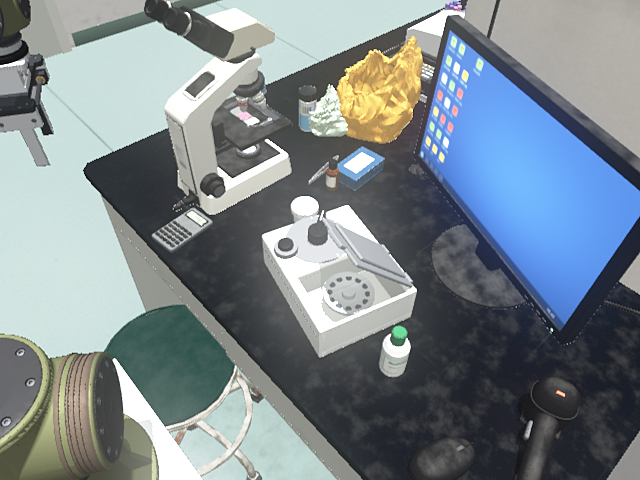

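Top view: housing deck corners at about (293,187), (417,213), (395,310), (271,280). The hub is near (310,241), with the lever pointing up-left to (296,222). The button is at (302,275) and the lid is partly open on the right. I'll zoom in for precision.

```bash
cat > h.py <<'E'
import numpy as np
def ray(c,uv,z):
    R,t=np.array(c['R']),np.array(c['t']);C=-R.T@t
    d=R.T@np.linalg.inv(c['intrinsics'])@np.array([uv[0],uv[1],1.]);return C+d*(z-C[2])/d[2]
def proj(c,X):
    p=c['intrinsics']@(np.array(c['R'])@X+c['t']);return p[:2]/p[2]
E
python3 - <<'E'
import cv2
a=cv2.imread('pics/top0.png')[178:322,258:428];cv2.imwrite('pics/topz.png',cv2.resize(a,None,fx=4,fy=4,interpolation=cv2.INTER_CUBIC))
E
```

```text
(no output)
```

View pics/topz.png

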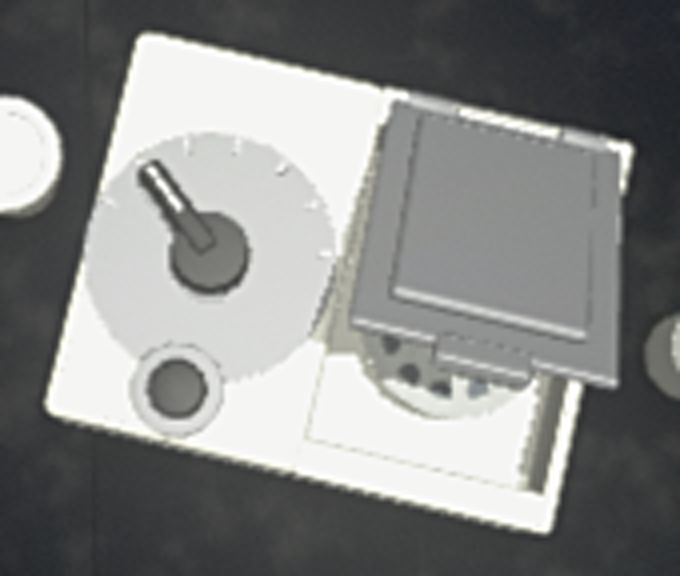

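Zoomed crop (×4, offset 258,178): corners at (140,32), (635,145), (550,533), (45,408). Hub top is at (210,250), lever tip at (150,168), button at (177,388). The lid's front corners are at (352,322) and (618,384).

Run:
```python
from h import *;from station import ctrl
c=ctrl.camera('top')
P=lambda u,v:(258+(u+.5)/4-.5,178+(v+.5)/4-.5)
W=[ray(c,P(*p),z) for p,z in[((138,31),.09),((637,144),.09),((552,535),.09),((43,410),.09),((210,252),.116),((177,388),.104)]]
L=np.array([[95,122],[95,-122],[-95,-122],[-95,122],[-5,64],[-70,64]])/1e3
W=np.array(W)[:,:2];wl=W.mean(0);ll=L.mean(0)
A=(W-wl).T@(L-ll);yaw=np.arctan2(A[1,0]-A[0,1],A[0,0]+A[1,1])
R=np.array([[np.cos(yaw),-np.sin(yaw)],[np.sin(yaw),np.cos(yaw)]]);o=wl-R@ll
print('o',o,'yaw',yaw,'res mm',((W-o-L@R.T)*1e3).round(1).tolist())
def tow(p): return np.r_[o+R@np.array(p[:2])/1e3,p[2]/1e3]
tip=R.T@(ray(c,P(150,165),.118)[:2]-o)*1e3;d=tip-[-5,64];print('tip',tip,'angle', 1.309-np.arctan2(d[1],d[0]),np.hypot(*d))
for th in np.arange(.6,1.1,.05):
    e=[(np.array(proj(c,tow((88-np.cos(th)*173+3*np.sin(th)*s,-58+y,94+np.sin(th)*173+3*s*np.cos(th)))))-[258,178])*4 for y in(56,-56) for s in (1,)]
    print(round(th,2),np.array(e).round().tolist())
for n,p in dict(button=(-70,64,104),sel=(-5,64,118)).items(): print(n,tow(p))
```

```text
o [0.52893921 0.01275369] yaw -0.2593556003620506 res mm [[-1.6, 0.9], [-0.1, 0.1], [0.5, 0.7], [2.0, -0.1], [-1.2, -0.9], [0.5, -0.7]]
tip [26.77099525 99.05028149] angle 0.4745656974233601 47.30664194076074
0.6 [[331.0, 372.0], [594.0, 434.0]]
0.65 [[335.0, 358.0], [600.0, 421.0]]
0.7 [[339.0, 344.0], [606.0, 407.0]]
0.75 [[343.0, 329.0], [612.0, 392.0]]
0.8 [[347.0, 313.0], [618.0, 377.0]]
0.85 [[351.0, 296.0], [624.0, 360.0]]
0.9 [[356.0, 278.0], [630.0, 343.0]]
0.95 [[360.0, 260.0], [636.0, 325.0]]
1.0 [[365.0, 240.0], [642.0, 306.0]]
1.05 [[370.0, 221.0], [648.0, 286.0]]
1.1 [[375.0, 200.0], [654.0, 266.0]]
button [0.47769363 0.09256528 0.104     ]
sel [0.54051973 0.07589553 0.118     ]
```

Pose found: yaw -0.259, lid at about 0.78 rad, selector at click 1, so the target is 1.745 rad. I'll write a helper that works out tool-axis shifts.

```bash
cat >> h.py <<'E'
from scipy.spatial.transform import Rotation as Ro
o=np.array([.52894,.01275,0]);yaw=-.2594;C=Ro.from_euler('z',yaw).as_matrix()
def where(s): # fingertip in centrifuge frame, mm
    T=Ro.from_euler('xyz',s['eef_rot']).as_matrix();return (C.T@(s['ee_pos']+T[:,2]*.199-o))*1e3
def shift(s,p):
    T=Ro.from_euler('xyz',s['eef_rot']).as_matrix();g=o+C@np.array(p)/1e3+[0,0,.199]
    G=C@np.diag([-1,1,-1]);return (T.T@(g-s['ee_pos'])*100).round(2),Ro.from_matrix(T.T@G).as_rotvec().round(3)
E
python3 -c "
from h import *;from station import ctrl
s=ctrl.get_obs();print(where(s),shift(s,(0,-58,260)))"
```

```text
[-397.44754821  390.59391749  205.24083743] (array([-47.95, -35.97,  -5.45]), array([-0.001, -0.   , -0.202]))
```

```bash
python3 -m jog '[[0,0,-5.5,0,0,0],[-4,-3,-5.5,0,0,-0.1],[-8,-6,-5.5,0,0,-0.2],[-12,-9,-5.5,0,0,-0.2],[-16,-12,-5.5,0,0,-0.2],[-20,-15,-5.5,0,0,-0.2],[-24,-18,-5.5,0,0,-0.2],[-24,-18,-5.5,0,0,-0.2]]' 0 20
python3 -c "
from h import *;from station import ctrl
s=ctrl.get_obs();print(where(s),shift(s,(0,-58,260)))"
```

```text
time_s: 0.95
ee_pos: [0.3815, 0.2203, 0.4597]
eef_rot: [-3.141, 0.001, 2.874]
force: [-0.1, 0.3, -0.2]
grip_width: 0.0336
grip_force: 0.0
[-195.68002491  162.68292606  260.66165601] (array([-19.76, -21.92,   0.09]), array([-0.001,  0.001, -0.008]))
```

```bash
python3 -m jog '[[-3,-3.3,0,0,0,0],[-6,-6.6,0,0,0,0],[-9,-10,0,0,0,0],[-12,-13.3,0,0,0,0],[-15,-16.6,0,0,0,0],[-18,-20,0,0,0,0],[-19.8,-21.9,0,0,0,-0.008],[-19.8,-21.9,0,0,0,-0.008]]'
python3 - <<'E'
from h import *;from station import ctrl;import cv2
s=ctrl.get_obs();print(where(s),shift(s,(0,-58,210)))
for t in(.78,.65,.5,.35,.2,.1,0): print(t,88-140*np.cos(t)+9*np.sin(t),94+140*np.sin(t)+9*np.cos(t))
c=ctrl.camera('wrist');cv2.imwrite('pics/w1.png',c['img'])
E
```

```text
time_s: 1.75
ee_pos: [0.5153, -0.0404, 0.4588]
eef_rot: [-3.141, -0.001, 2.885]
force: [0.5, 0.4, -0.2]
grip_width: 0.0004
grip_force: 0.0
[ 2.19764722e-01 -5.49013924e+01  2.59831802e+02] (array([ 0.04, -0.31,  4.98]), array([-0.   , -0.001,  0.003]))
0.78 -5.198380548915125 198.8573405301679
0.65 -18.005054145243463 185.89085098998706
0.5 -30.546728817214365 169.0178184616018
0.35 -40.42609953153398 150.46004745938959
0.2 -47.42129692061828 130.63430551187975
0.1 -50.402082389102176 116.93171581805818
0 -52.0 103.0
```

View pics/w1.png

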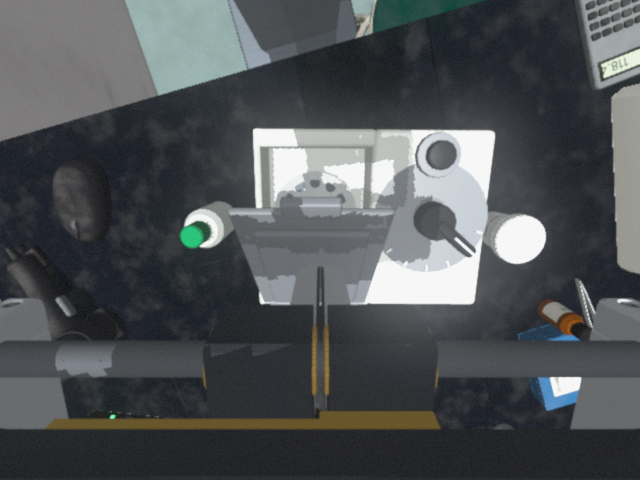

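The wrist view shows the closed fingers centred over the lid and aligned with the centrifuge. Next I'll push the lid down along its arc.

```bash
python3 -m jog '[[0.2,-0.3,3,0,0,0],[0.5,-0.3,5.5,0,0,0],[1,-0.3,6.6,0,0,0],[1.8,-0.3,7.6,0,0,0],[2.5,-0.3,8.5,0,0,0],[3.1,-0.3,9.3,0,0,0],[3.6,-0.3,10.2,0,0,0],[4.1,-0.3,11.1,0,0,0]]' 0 20
python3 -m jog '[[0.4,0,1,0,0,0],[0.7,0,2,0,0,0],[0.9,0,2.8,0,0,0],[1,0,3.5,0,0,0],[1.1,0,4.1,0,0,0],[1.1,0,4.4,0,0,0],[1.1,0,4.4,0,0,0]]'
python3 -c "
from h import *;from station import ctrl
s=ctrl.get_obs();print(where(s))"
```

```text
time_s: 2.6
ee_pos: [0.4735, -0.0308, 0.3483]
eef_rot: [3.142, 0.001, 2.888]
force: [1.3, 0.2, 0.4]
grip_width: 0.0006
grip_force: 0.4
time_s: 3.3
ee_pos: [0.4632, -0.0283, 0.3043]
eef_rot: [-3.142, -0.001, 2.888]
force: [1.1, -0.3, 0.1]
grip_width: 0.0004
grip_force: 0.0
[-53.10866078 -56.5975228  105.29438515]
```

```bash
python3 -m jog '[[0,0,0.1,0,0,0],[0,0,0.2,0,0,0],[0,0,0.3,0,0,0],[0,0,0.3,0,0,0]]'
python3 - <<'E'
from h import *;from station import ctrl;import cv2
s=ctrl.get_obs();print(where(s))
a=ctrl.camera('scene')['img'][190:370,240:440];cv2.imwrite('pics/s2.png',cv2.resize(a,None,fx=3,fy=3))
E
```

```text
time_s: 3.7
ee_pos: [0.4633, -0.0283, 0.3023]
eef_rot: [3.142, 0.001, 2.888]
force: [-3.6, 0.1, 8.4]
grip_width: 0.0005
grip_force: 4.1
[-52.81795307 -56.5388345  103.31015605]
```

View pics/s2.png

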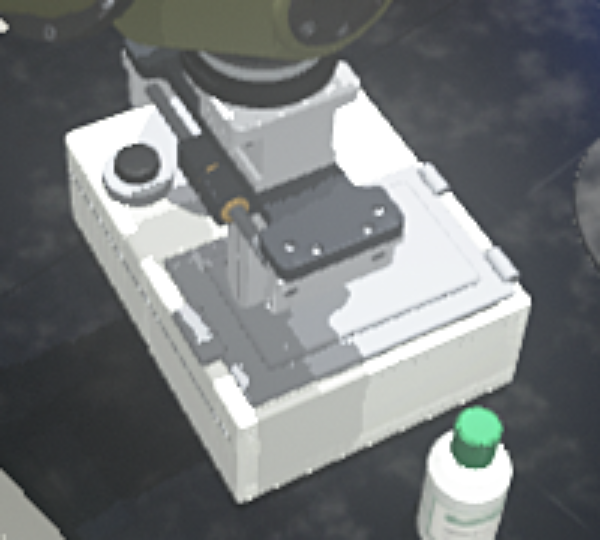

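The lid is shut flush, with the tip stopped at 103 mm and an 8 N reaction. I'll press a touch more, lift, and go over to the selector's counterclockwise side.

```bash
python3 -m jog '[[0,0,0.15,0,0,0],[0,0,0.15,0,0,0],[0,0,-2.5,0,0,0],[0,0,-6,0,0,0],[-1.4,4.2,-6,0,0,0],[-2.8,8.4,-6,0,0,0],[-4.1,12.6,-6,0,0,0],[-5.5,16.8,-6,0,0,0]]'
python3 -m jog '[[0,0,0,0,0,0],[0,0,0,0,0,0],[0,0,0,0,0,0]]'
python3 - <<'E'
from h import *;from station import ctrl;import cv2
s=ctrl.get_obs();print(where(s),shift(s,(2,112,101)))
c=ctrl.camera('wrist');cv2.imwrite('pics/w3.png',c['img'])
E
```

```text
time_s: 4.55
ee_pos: [0.5593, 0.1221, 0.3618]
eef_rot: [3.141, 0.0, 2.888]
force: [0.6, -1.0, 1.4]
grip_width: 0.0008
grip_force: 0.0
time_s: 4.85
ee_pos: [0.5583, 0.1197, 0.3616]
eef_rot: [-3.141, -0.0, 2.887]
force: [-0.6, -1.0, -0.5]
grip_width: 0.0005
grip_force: 0.0
[  0.87052434 110.83572156 162.61874339] (array([-0.11,  0.11,  6.16]), array([-0.   , -0.   ,  0.005]))
```

View pics/w3.png

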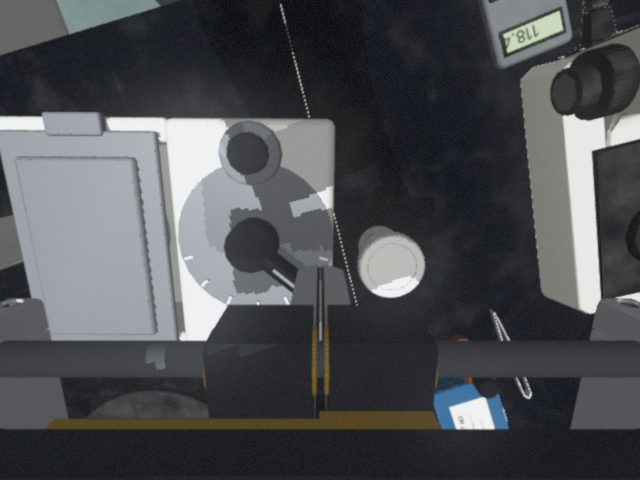

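The wrist view shows the lid shut. The lever points from the hub (251,245) down-right towards about (300,285), with the finger beyond its tip side. I'll check with projections that the landing spot is clear.

Run:
```python
from h import *;from station import ctrl
s=ctrl.get_obs();c=ctrl.camera('wrist')
for n,p in dict(hub=(-5,64,116),btn=(-70,64,104),levtip=(27,102,118),corner=(8,99.5,118),cl=(8,99.5,101),FL=(-95,122,90)).items():print(n,proj(c,o+C@np.array(p)/1e3).round())
for r in(1,112),(0,112):print(shift(s,(0,112,101)))
```

```text
hub [256. 246.]
btn [255. 150.]
levtip [311. 291.]
corner [307. 265.]
cl [308. 258.]
FL [340. 114.]
(array([0.1 , 0.13, 6.18]), array([-0.   ,  0.   ,  0.005]))
(array([0.1 , 0.13, 6.18]), array([-0.   ,  0.   ,  0.005]))
```

```bash
python3 -m jog '[[0.1,0.1,2,0,0,0],[0.1,0.1,4,0,0,0],[0.1,0.1,5.2,0,0,0],[0.1,0.1,6.1,0,0,0],[0.1,0.1,6.1,0,0,0]]'
python3 - <<'E'
from h import *;from station import ctrl
s=ctrl.get_obs();print(where(s))
for p in[(6.8,108),(17.4,99),(23,89),(29,82),(35,76),(37,70)]:print(p,shift(s,(*p,101))[0])
E
```

```text
time_s: 5.45
ee_pos: [0.5578, 0.1214, 0.3]
eef_rot: [-3.141, -0.001, 2.887]
force: [0.5, -0.5, 0.4]
grip_width: 0.0007
grip_force: 0.0
[ -0.19458607 112.27461121 100.95468015]
(6.8, 108) [-0.67 -0.44 -0.01]
(17.4, 99) [-1.73 -1.35 -0.01]
(23, 89) [-2.28 -2.35 -0.01]
(29, 82) [-2.88 -3.05 -0.01]
(35, 76) [-3.48 -3.66 -0.01]
(37, 70) [-3.67 -4.26 -0.01]
```

```bash
python3 -m jog '[[-0.3,-0.2,0,0,0,0],[-0.7,-0.4,0,0,0,0],[-1.2,-0.9,0,0,0,0],[-1.7,-1.4,0,0,0,0],[-2,-1.9,0,0,0,0],[-2.3,-2.4,0,0,0,0],[-2.6,-2.7,0,0,0,0],[-2.9,-3.05,0,0,0,0]]'
python3 -m jog '[[-0.3,-0.3,0,0,0,0],[-0.6,-0.6,0,0,0,0],[-0.7,-0.9,0,0,0,0],[-0.8,-1.2,0,0,0,0],[-0.8,-1.2,0,0,0,0]]'
python3 - <<'E'
from h import *;from station import ctrl;import cv2
s=ctrl.get_obs();print(where(s))
c=ctrl.camera('wrist');cv2.imwrite('pics/w4.png',c['img'])
E
```

```text
time_s: 6.25
ee_pos: [0.5785, 0.0844, 0.3006]
eef_rot: [-3.141, -0.0, 2.888]
force: [-0.4, 0.1, -0.3]
grip_width: 0.0006
grip_force: 0.0
time_s: 6.75
ee_pos: [0.5831, 0.0708, 0.3007]
eef_rot: [-3.141, 0.0, 2.888]
force: [0.5, 0.2, 0.2]
grip_width: 0.0005
grip_force: 0.0
[ 37.55620658  69.90989127 101.66558497]
```

View pics/w4.png

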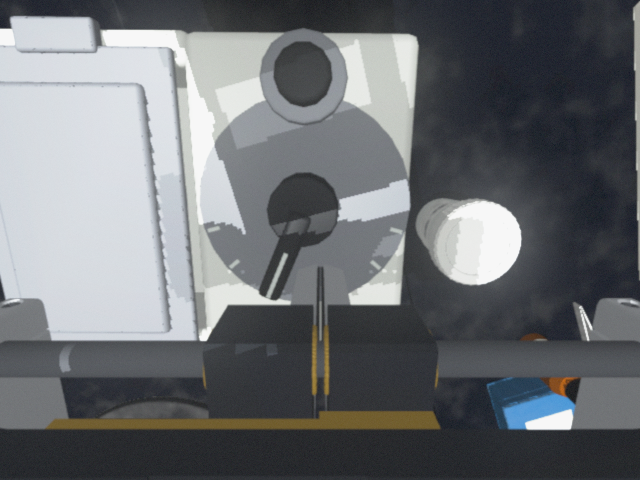

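The lever now points from the hub (303,209) to about (268,297), which is 25° right of the back, so it has snapped into the fourth position. I'll retreat and move to the button. Closed fingers (25×16 mm) might overlap the button's housing, so I'll press with a single finger of the open gripper.

```bash
python3 -m jog '[[0,0.6,0,0,0,0],[0,0.8,-2,0,0,0],[0,0.8,-6,0,0,0],[3.5,2,-6,0,0,0],[7,3.5,-6,0,0,0],[10.5,5.2,-6,0,0,0],[10.8,5.2,-6,0,0,0],[10.8,5.2,-6,0,0,0]]' 
python3 -m jog '[[0,0,0,0,0,0],[0,0,0,0,0,0],[0,0,0,0,0,0],[0,0,0,0,0,0],[0,0,0,0,0,0],[0,0,0,0,0,0],[0,0,0,0,0,0],[0,0,0,0,0,0]]' 100
python3 - <<'E'
from h import *;from station import ctrl;import cv2
s=ctrl.get_obs();print(where(s),shift(s,(-70,115.5,120)))
c=ctrl.camera('wrist');cv2.imwrite('pics/w5.png',c['img'])
for n,p in dict(hub=(-5,64,116),btn=(-70,64,104),FL=(-95,122,90)).items():print(n,proj(c,o+C@np.array(p)/1e3).round())
c=ctrl.camera('top');cv2.imwrite('pics/t5.png',cv2.resize(c['img'][178:322,258:428],None,fx=4,fy=4))
E
```

```text
time_s: 7.6
ee_pos: [0.4913, 0.1494, 0.3611]
eef_rot: [3.141, 0.001, 2.889]
force: [0.7, 0.8, 0.3]
grip_width: 0.0004
grip_force: 0.0
time_s: 8.4
ee_pos: [0.4916, 0.1487, 0.3607]
eef_rot: [3.142, -0.0, 2.888]
force: [1.0, 0.3, 0.3]
grip_width: 0.061
grip_force: 0.0
[-71.00881049 121.83937806 161.67266009] (array([-0.1 , -0.63,  4.17]), array([ 0.   , -0.   ,  0.006]))
hub [245. 340.]
btn [244. 251.]
FL [323. 215.]
```

View pics/w5.png

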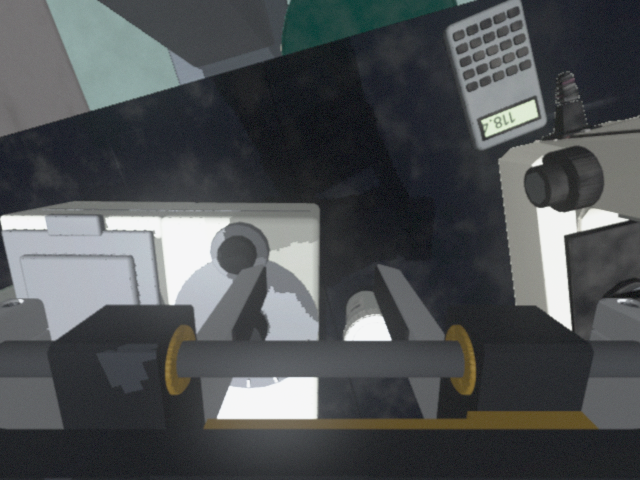

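The button appears at (239,254), about 3 mm right of prediction, so I'll aim at (-69, 62.5). The gripper is still opening. I'll wait for it and position at the same time.

```bash
python3 -m jog '[[-0.2,-0.7,0,0,0,0],[-0.2,-0.7,0,0,0,0],[-0.2,-0.7,0,0,0,0],[-0.2,-0.7,0,0,0,0],[-0.2,-0.7,0,0,0,0],[-0.2,-0.7,1.5,0,0,0],[-0.2,-0.7,3,0,0,0],[-0.2,-0.7,4,0,0,0]]' 100
python3 - <<'E'
from h import *;from station import ctrl;import cv2
s=ctrl.get_obs();print(where(s),s['grip_width'])
a=ctrl.camera('scene')['img'][200:340,240:420]
b=ctrl.camera('wrist')['img'][150:430,100:460]
cv2.imwrite('pics/m6.png',np.hstack([cv2.resize(a,(400,311)),cv2.resize(b,(400,311))]))
E
```

```text
time_s: 9.3
ee_pos: [0.4916, 0.1415, 0.3197]
eef_rot: [-3.141, -0.001, 2.888]
force: [-0.9, 0.0, 0.4]
grip_width: 0.094
grip_force: 0.0
[-69.23677703 114.78650963 120.73147751] 0.09402404208077177
```

View pics/m6.png

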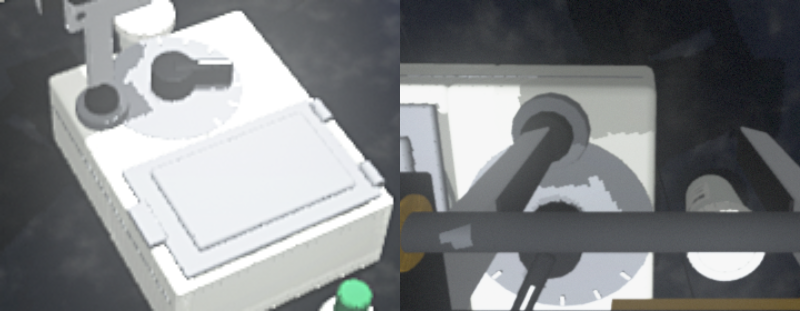

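The lid is shut, the lever has two ticks left beyond it (so click 4), and the right finger is over the button. I'll press gradually.

```bash
python3 -m jog '[[0,0,0.4,0,0,0],[0,0,0.8,0,0,0],[0,0,1.2,0,0,0],[0,0,1.4,0,0,0],[0,0,1.4,0,0,0]]'
python3 -m jog '[[0,0,0.2,0,0,0],[0,0,0.2,0,0,0]]'
python3 -m jog '[[0,0,0.2,0,0,0],[0,0,0.2,0,0,0]]'
python3 -m jog '[[0,0,0.2,0,0,0],[0,0,0.2,0,0,0]]'
```

```text
time_s: 9.9
ee_pos: [0.4919, 0.1414, 0.3068]
eef_rot: [3.141, 0.001, 2.888]
force: [1.3, 0.5, 4.1]
grip_width: 0.0937
grip_force: 1.6
time_s: 10.1
ee_pos: [0.4919, 0.1415, 0.3053]
eef_rot: [3.141, 0.001, 2.888]
force: [-0.2, 0.2, 8.5]
grip_width: 0.0942
grip_force: 4.2
time_s: 10.3
ee_pos: [0.4919, 0.1415, 0.3048]
eef_rot: [3.141, 0.002, 2.888]
force: [-7.4, 0.4, 25.9]
grip_width: 0.0943
grip_force: 12.9
time_s: 10.5
ee_pos: [0.492, 0.1416, 0.3042]
eef_rot: [3.141, 0.003, 2.888]
force: [-13.1, 0.1, 43.5]
grip_width: 0.0938
grip_force: 21.6
```

Hard stop reached. I'll release in small steps, so the force profile shows whether it was the full 6 mm travel.

```bash
python3 -m jog '[[0,0,-0.4,0,0,0],[0,0,-0.5,0,0,0],[0,0,-0.5,0,0,0]]'|egrep 'pos|force'
python3 -m jog '[[0,0,-0.15,0,0,0],[0,0,-0.15,0,0,0],[0,0,-0.15,0,0,0]]'|egrep 'pos|force'
python3 -m jog '[[0,0,-0.15,0,0,0],[0,0,-0.15,0,0,0],[0,0,-0.15,0,0,0]]'|egrep 'pos|force'
python3 -m jog '[[0,0,-0.15,0,0,0],[0,0,-0.15,0,0,0],[0,0,-0.15,0,0,0]]'|egrep 'pos|force'
python3 -m jog '[[0,0,-0.15,0,0,0],[0,0,-0.15,0,0,0],[0,0,-0.15,0,0,0]]'|egrep 'pos|force'
```

```text
ee_pos: [0.4918, 0.1415, 0.3059]
force: [0.6, 0.8, 3.1]
grip_force: 1.8
ee_pos: [0.4918, 0.1415, 0.3071]
force: [2.5, 1.4, 2.7]
grip_force: 1.5
ee_pos: [0.4917, 0.1414, 0.3086]
force: [1.6, 0.8, 2.6]
grip_force: 1.2
ee_pos: [0.4917, 0.1414, 0.3101]
force: [0.6, 0.1, 2.9]
grip_force: 0.8
ee_pos: [0.4916, 0.1414, 0.3115]
force: [-0.9, 0.0, 0.6]
grip_force: 0.4
```

The spring unloads from about 305 to 312 mm, so the travel was about 6 mm and the button was fully in. I'll lift clear and check.

```bash
python3 -m jog '[[0,0,-1.5,0,0,0],[0,0,-5,0,0,0],[2,1,-9,0,0,0],[6,3,-11,0,0,0],[10,5,-12,0,0,0],[13,8,-12,0,0,0],[15,11,-12,0,0,0],[15,11,-12,0,0,0]]'
python3 - <<'E'
from station import ctrl;import cv2,numpy as np
a=ctrl.camera('top')['img'][170:360,150:460];b=ctrl.camera('scene')['img'][190:390,140:430]
cv2.imwrite('pics/f.png',np.hstack([cv2.resize(a,(400,245)),cv2.resize(b,(400,245))]))
E
```

```text
time_s: 12.8
ee_pos: [0.3726, 0.2881, 0.4317]
eef_rot: [3.141, -0.0, 2.891]
force: [0.1, -0.3, -0.1]
grip_width: 0.0941
grip_force: 0.0
```

View pics/f.png

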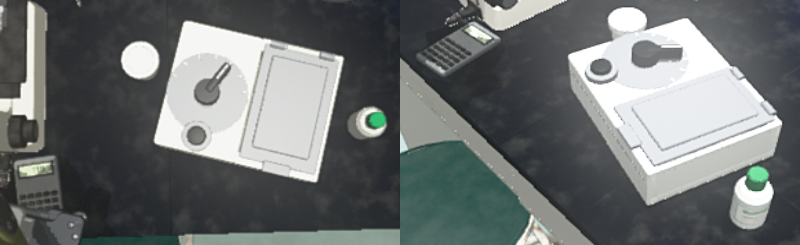

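The final views show the lid shut, the lever at click 4, the button out, the bystanders in place and the arm clear.

```bash
python3 -c "
from station import ctrl
print(ctrl.hand_in())"
```

```text
the job is handed in; nothing more can be done
None
```

The job is handed in, with no verdict returned: the lid is shut, the selector is three clicks clockwise in its click, and the start button was pushed in and let go, though that press briefly reached 43.5 N through a fingertip, which could matter if the 40 N limit on the arm and gripper body also covers the fingers; the cup, bottle and calculator were not moved.

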